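# Seat an eyelet die by feel and lock it with the keeper fork

## Task

Get the eyelet-setting bed ready: with the keeper fork left back, set the steel flanged die on the bed's die plate and slide it gently across the plate, feeling for the shallow round pocket, until it drops in and sits flat and fully home. Then draw the keeper fork forward by its black knob to its stop so that its prongs lie over the die's flange, and let go; never force or jam the die, and leave the brass die and the rest of the kit where they are.

Things in the scene. Friction and masses are not known exactly. Their poses are not given: they have to be found in the camera images.
- bed: Eyelet-setting bed: green cast base 246 x 130 mm fixed on the table, bare steel die plate in front, keeper fork behind. Origin on the table (z = 0) under the centre line; x along the centre line, away from the robot, towards the fork; y left; z up. Base spans x -78 to 168 mm; the cheeks that guide the fork (x 68 to 164, y +-34 to 45 mm) are 48 mm high.
- plate_top (a point): Point of the die plate's flat top (106 along x, 90 mm along y) straight above the bed's origin, 32 mm up; axes as the bed. A round pocket 48 mm across, 5 mm deep, square-edged, with a flat dark floor, is sunk in the plate. Its centre is on the centre line (y = 0), anywhere from x = -24 to +6 mm of this point: the plate is clamped where the last hem needed it and this is not measured.
- steel_die_mid (a point): Centre of the loose steel die, half-way up (12 mm above its underside); z up. It stands on the table: a disc (flange) 46 mm across, 8 mm thick, with a round boss 26 mm across, 16 mm high on top, to be held by; 24 mm high in all, 0.12 to 0.22 kg. Lying on the die plate outside the pocket this point is 12 mm above the plate's top; home in the pocket, 7 mm.
- brass_die_mid (a point): Centre, half-way up (12 mm), of a similar loose die in brass with a flange of only 34 mm: not wanted for this job.
- fork (a joint): Keeper fork, m: 0 fully back (starts within 5 mm of it), grows as it is drawn along the bed's -x; 0.062 at the forward stop. About 3 N of friction; stays where left. Its underside is 5 mm above the plate's top: it clears the flange of a die that is home by 2 mm and strikes one that is not. It can be drawn by its knob.
- fork_slot (a point): Bottom of the slot between the fork's two prongs, on its underside, moving with it (bed x = 90 mm when fully back). The prongs are 9 mm wide, 34 mm apart inside, 5 mm thick, and reach 51 mm from here along the bed's -x; they pass either side of the boss.
- fork_knob (a point): Centre of the fork's upright black knob, 20 mm across at the head, from 42 to 71 mm above the table; this point is 57 mm above it, on the centre line, bed x = 115 mm when the fork is fully back.
- basin_rim (a point): Middle of the mouth of the blue basin of water that stands fixed between the dies and the bed: about 0.36 (x) by 0.44 m (y) over its rim, which is about 0.13 m above the table. Carry over it or round its front.
- setter: Dark steel setting punch, 25 mm across and 88 mm high, standing loose on the table; origin at the centre of its foot. A bystander.
- eyelet_dish: Round white dish of brass eyelets, 80 mm across and 18 mm high; origin at the centre of its underside. A bystander.
Not all that is in view belongs to the job. What is shaped like the part that bears steel_die_mid but brown or purple is not meant.

How it is judged:
By the outcome, as a careful person would: the job done as asked, in the order asked, and still so for the second after the job is handed in, with the robot touching nothing.
It also fails if it takes over 69 s, if anything falls off the work surface, if the arm or the gripper's body presses on something with over 40 N, if the wrist force passes 120 N, or if a joint passes its speed limit or range.

## Robot

A 6-joint arm with a two-finger parallel gripper is mounted at the origin on a cart in front of the work surface, level with it; the furniture and walls round the work are solid. World frame = base frame: x ahead of the robot, y to its left, z up, the work surface at z = 0. Lengths are in m, angles in rad, forces in N, time in s.
With the tool pointing down it reaches from about 0.275 to 0.85 m from the base axis. Payload 5.2 kg.
Tool frame: the origin (TCP) lies at the very end of the fingers, on their centre line; the grasp point (between the pads) lies 19 mm behind it (robot.tcp_to_grasp is the distance from the TCP to the grasp point, in m); z points along the fingers, y is the line along which they close (so a half turn about z gives the same grasp; the last joint's range is limited). The gripper opens to 85 mm and grips with 20 to 120 N. Pads are 22 mm wide; open, the fingers measure 114 mm over their backs; the gripper's body (76 mm by 85 mm) begins 54 mm behind the grasp point. The pads swing forward as they close: fully open they stand 13 mm farther back than shut.
Start: joints at [-1.451, 0.259, 1.535, -0, 1.348, -0.203], TCP at [0.174, -0.522, 0.231] pointing down, gripper open.
Joint ranges: [-3.14, 3.14], [-0.91, 2.08], [0.19, 2.58], [-1.22, 4.36], [0.22, 2.71], [-3.12, 3.12]. Speed limits (rad/s): [2.57, 2.57, 3.14, 3.14, 3.14, 3.14].

## Interface

Orientations are given as a unit quaternion [x, y, z, w].
In Python, from bench import robot, optics, workorder gives the robot as it stands. The module is installed in compiled form; this text tells all that it offers.
- The arm moves only by the shell command python3 -m handwheel 'ROWS' [OPENING] [FORCE]. ROWS is JSON, one flat list of numbers, 6 for each row, row after row: the shift along the tool's x, y, z in m, then the turn, a rotation vector about the tool's x, y, z in rad. In form: [x, y, z, wx, wy, wz, x, y, z, wx, wy, wz, ...]. A call has 1 to 20 rows; each row shifts and turns the commanded pose from where the row before left it, along the tool's axes as they then stand; what a row does not reach is not made up. A row lasts 1/12 s, in which the tool goes at most 41.7 mm and 7.16 degrees, less where a joint would pass 70% of its speed; a pose out of reach is approached as far as the arm can. A call with a gripper value outside its range is refused whole. OPENING is the opening, from -1 (shut) to 1 (fully open), set as the call begins (- or left out, the last holds). The fingers move at their own pace and stop on an object; FORCE is the grip in N (left out, the last holds). Time passes only in rows, so rows that do not move let the fingers close. It gives the time, the measured TCP pose, the force, the opening and the grip force at its end, in the units of the state.
- robot.get_obs(): the state, without advancing time (a new reading comes with each control period).
- optics.read_camera(name): name is "side" or "top"; returns a dict with "color" (420x560x3 uint8, blue, green, red), "mtx" (3x3 intrinsics, pixels), "camera_from_world" (4x4, takes a point from world to camera coordinates). Camera axes: x right, y down, z forward; pixel columns grow to the right and rows downward; lengths in m; the calibration is good to about 2 mm. A picture is of the moment at which its call begins. There is no depth.
- workorder.hand_in(): hands the job in; it is judged then, once.
The state is a dict: "t": time; "joints": joint angles; "qd": joint speeds; "joint_torque": joint torques, N m; "tool_pos": TCP position; "eef_rot": TCP orientation; "contact_force": force on the tool from outside, world axes, zero at the start; "torque": the same for the moment, N m; "finger_gap": finger opening in m; "gripper_force": force on a finger pad.
Only numpy, scipy, OpenCV 4.12 (cv2) and the standard library are available. Lean on these libraries where they do the work, as an engineer would, in place of code of your own. Each camera call takes 0.05 s, during which the arm holds its last target. There are 200 camera calls.

## Working session

There is one attempt and no reset: what is moved stays moved. The work goes in short steps, Python scripts to look and compute and a shell command to move; the robot and the scene stay as the last step left them, time stands still between calls to the robot, and variables do not carry over. Pictures are saved under pics/ and viewed, at most 10 in all, crops included, and the job is handed in when it is done.

```bash
mkdir -p pics
cat > h.py <<'E'
import numpy as np,cv2
from bench import robot,optics
def ray(c,px):
    T=c["camera_from_world"];K=c["mtx"];R=T[:3,:3];t=T[:3,3]
    return -R.T@t, R.T@np.linalg.inv(K)@np.array([px[0],px[1],1.])
def tri(cs,ps):
    A=np.zeros((3,3));b=np.zeros(3)
    for c,p in zip(cs,ps):
        o,d=ray(c,p);d=d/np.linalg.norm(d);M=np.eye(3)-np.outer(d,d);A+=M;b+=M@o
    return np.linalg.solve(A,b)
def atz(c,p,z):
    o,d=ray(c,p);return o+d*(z-o[2])/d[2]
def proj(c,X):
    T=c["camera_from_world"];p=c["mtx"]@(T[:3,:3]@np.array(X)+T[:3,3]);return p[:2]/p[2]
E
python3 - <<'E'
from h import *
import pickle
cs={n:optics.read_camera(n) for n in("side","top")}
pickle.dump(cs,open("c0.pkl","wb"))
for n in cs:
    cv2.imwrite(f"pics/{n}0.png",cv2.resize(cs[n]["color"],(800,600),interpolation=cv2.INTER_CUBIC))
    print(n,ray(cs[n],(280,210)))
o=robot.get_obs();print(o)
E
```

```text
side (array([0.52419269, 1.06045144, 0.64033582]), array([ 0.01890661, -0.89349647, -0.44883921]))
top (array([ 0.4475835 , -0.0406196 ,  1.04748282]), array([ 0.08262716, -0.00187124, -0.99663042]))
{'t': 0.1, 'joints': array([-1.45078517e+00,  2.59288570e-01,  1.53598057e+00, -1.07975158e-05,
        1.34798283e+00, -2.02809045e-01]), 'qd': array([-0.00020288,  0.00115152, -0.00408671,  0.00092502, -0.00287308,
        0.00047375]), 'joint_torque': array([ 1.22920086e-03, -4.46970892e+01, -2.91248274e+01, -4.32334500e-04,
        6.22465974e-03, -1.05053621e-05]), 'tool_pos': array([ 0.17443962, -0.52110714,  0.2305451 ]), 'eef_rot': array([ 9.87001115e-01,  1.60711266e-01,  2.90774096e-05, -8.29166279e-04]), 'contact_force': array([-0.91168746,  0.0037823 , -0.73553693]), 'torque': array([-0.03338583,  0.03132832, -0.08309391]), 'gripper_force': 0.0, 'finger_gap': 0.08540941871800813}
```

View pics/top0.png

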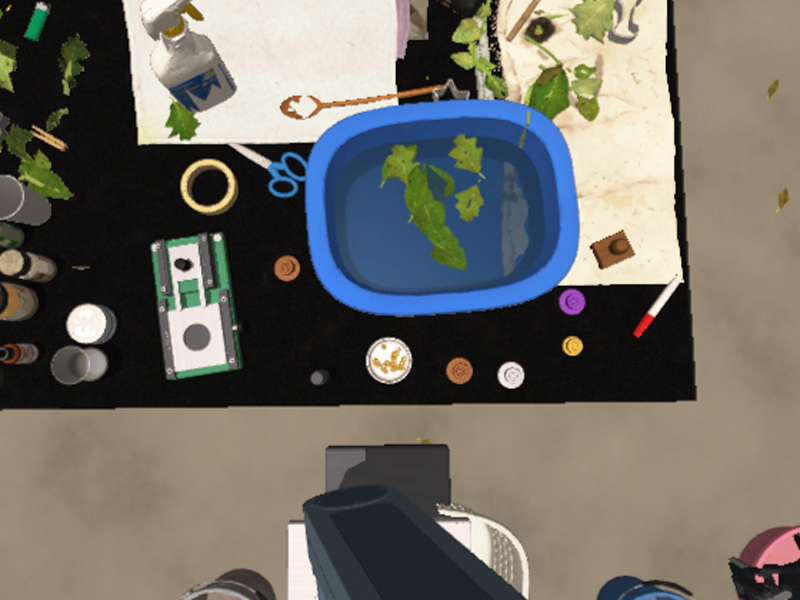

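View pics/side0.png

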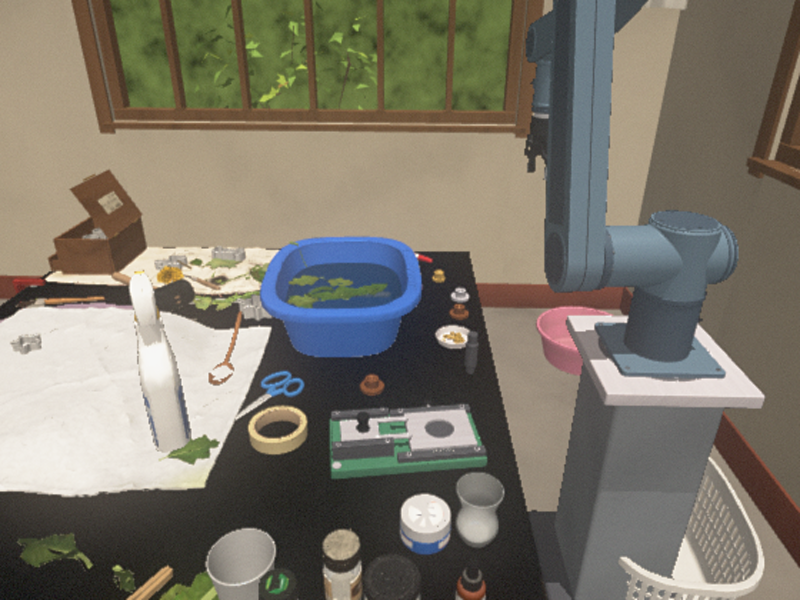

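The top view shows the candidates: silver (511,375), gold/brass (572,346), purple (572,302), and brown at (459,371) and (287,268). I choose the silver one, at (460,295) in the side view. The bed is at (196,305) in top and the dark pocket at (197,337). Next is a close crop of both.

Run:
```python
from h import *
import pickle
cs=pickle.load(open("c0.pkl","rb"))
def crop(n,u,v,w,h,s): return cv2.resize(cs[n]["color"][v:v+h,u:u+w],(w*s,h*s),interpolation=cv2.INTER_CUBIC)
# top bed u95..180,v155..270 ; x4
a=crop("top",100,155,75,115,5)      #375x575
b=crop("side",225,275,125,65,3)     #375x195
c=crop("top",330,235,62,40,6)       #372x240
d=crop("side",300,195,40,32,5)      #200x160
im=np.zeros((600,800,3),np.uint8)
im[:575,:375]=a;im[:195,385:760]=b;im[200:440,385:757]=c;im[440:600,385:585]=d
cv2.imwrite("pics/crop.png",im)
```

```text
(no output)
```

View pics/crop.png

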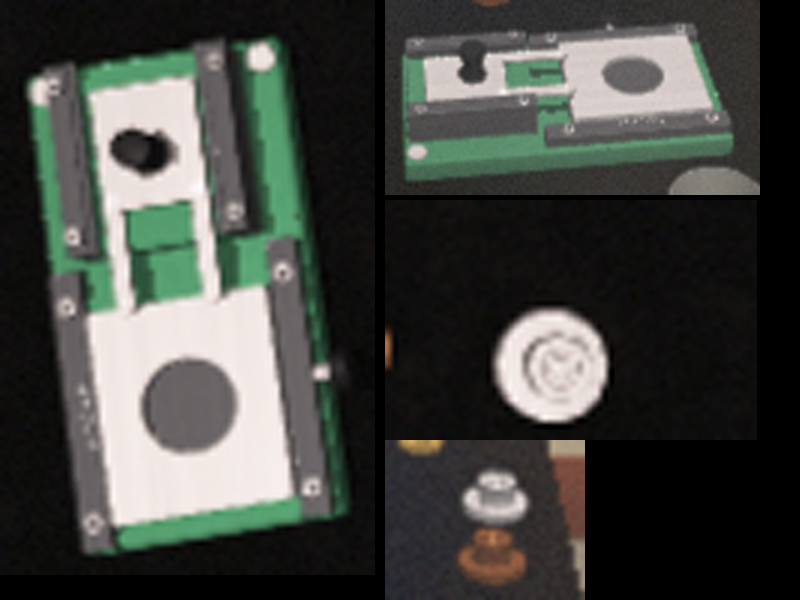

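The silver disc with its boss is the steel die: a wide flange of the same 46 mm size as the browns, with gold narrower. In the crop it is at (552,365) top and (496,502) side. The pocket is at crop (189,405) top and (632,75) side. The knob head is at (125,147) top and (472,48) side.

Run:
```python
from h import *
import pickle
cs=pickle.load(open("c0.pkl","rb"));S,T=cs["side"],cs["top"]
A=lambda x,y:(100+(x+.5)/5-.5,155+(y+.5)/5-.5)
B=lambda x,y:(225+(x-385+.5)/3-.5,275+(y+.5)/3-.5)
C=lambda x,y:(330+(x-385+.5)/6-.5,235+(y-200+.5)/6-.5)
D=lambda x,y:(300+(x-385+.5)/5-.5,195+(y-440+.5)/5-.5)
for n,a,b in [("pocket",A(189,405),B(632,75)),("knobhead",A(125,147),B(472,47)),("boss_top",C(560,368),D(496,479)),("flange",C(552,365),D(496,501)),
 ("platebackL",A(90,315),B(572,119)),("platefrontR",A(292,497),B(693,38))]:
    print(n,tri([T,S],[a,b]).round(4),atz(T,a,.032).round(4),atz(T,a,.008).round(4),atz(T,a,.024).round(4))
for n,p in [("rBL_in",(90,315)),("FL",(113,524)),("BR",(266,287)),("FR",(293,497))]: print(n,atz(T,A(*p),.032).round(4))
print("screws z.045", [atz(T,A(*p),.048).round(4) for p in [(57,85),(73,237),(214,60),(234,211)]])
for n,p in [("pocket",(189,405)),("knob",(125,147))]: print(n,atz(T,A(*p),.032).round(4),atz(T,A(*p),.071).round(4))
# pocket ellipse fit
im=T["color"][155:270,100:175].astype(int);g=im.sum(2)/3;sat=im.max(2)-im.min(2)
m=((g>70)&(g<150)&(sat<25)).astype(np.uint8)
k,l,st,ce=cv2.connectedComponentsWithStats(m)
for s,c in zip(st,ce):
    if s[4]>60: print(s,c+[100,155],atz(T,c+[100,155],.032).round(4))
g=T["color"].max(2);k,l,st,ce=cv2.connectedComponentsWithStats((g[245:280,343:375]>90).astype(np.uint8))
for s,c in zip(st,ce):print(s,c+[343,245],atz(T,c+[343,245],.008).round(4))
```

```text
pocket [0.4738 0.3127 0.0293] [0.4728 0.3118 0.032 ] [0.4734 0.3202 0.008 ] [0.473  0.3146 0.024 ]
knobhead [0.5975 0.3324 0.0687] [0.6024 0.3464 0.032 ] [0.6061 0.3555 0.008 ] [0.6036 0.3494 0.024 ]
boss_top [ 0.4001 -0.2364  0.0223] [ 0.3994 -0.2345  0.032 ] [ 0.3983 -0.239   0.008 ] [ 0.399 -0.236  0.024]
flange [ 0.3999 -0.2364  0.0047] [ 0.4007 -0.2312  0.032 ] [ 0.3996 -0.2357  0.008 ] [ 0.4003 -0.2327  0.024 ]
platebackL [0.52   0.3635 0.0281] [0.5182 0.362  0.032 ] [0.5199 0.3715 0.008 ] [0.5187 0.3652 0.024 ]
platefrontR [0.4247 0.2616 0.0274] [0.4268 0.2601 0.032 ] [0.4263 0.2672 0.008 ] [0.4267 0.2624 0.024 ]
rBL_in [0.5182 0.362  0.032 ]
FL [0.4147 0.3483 0.032 ]
BR [0.531  0.2745 0.032 ]
FR [0.4268 0.2596 0.032 ]
screws z.045 [array([0.6314, 0.3747, 0.048 ]), array([0.5556, 0.3649, 0.048 ]), array([0.6429, 0.297 , 0.048 ]), array([0.5674, 0.2859, 0.048 ])]
pocket [0.4728 0.3118 0.032 ] [0.4718 0.2983 0.071 ]
knob [0.6024 0.3464 0.032 ] [0.5965 0.3315 0.071 ]
[   0    0   75  115 7145] [137.35829251 211.10468859] [0.5338 0.3131 0.032 ]
[ 39   8  10  39 245] [143.18367347 182.43673469] [0.6057 0.2998 0.032 ]
[  6  13  14  39 211] [113.66350711 186.56872038] [0.5963 0.3737 0.032 ]
[ 53  47  13  57 357] [158.79831933 230.27731092] [0.4853 0.2589 0.032 ]
[ 10  54  14  57 308] [116.05519481 236.92532468] [0.4702 0.3647 0.032 ]
[ 28  72  19  18 278] [137.21223022 235.50719424] [0.473  0.3123 0.032 ]
[  0   0  32  35 838] [358.91527446 261.96539379] [ 0.3998 -0.2395  0.008 ]
[  5   8  19  19 282] [357.26595745 262.10283688] [ 0.3995 -0.2353  0.008 ]
```

```bash
python3 -m handwheel '[0,0,0,0,0,0.0935, 0,0,0,0,0,0.0935, 0.0175,-0.0168,0,0,0,0, 0.0175,-0.0168,0,0,0,0, 0.0175,-0.0168,0,0,0,0, 0.0175,-0.0168,0,0,0,0, 0.0175,-0.0168,0,0,0,0, 0.0175,-0.0168,0,0,0,0, 0.0175,-0.0168,0,0,0,0, 0.0175,-0.0168,0,0,0,0, 0.0175,-0.0168,0,0,0,0, 0.0175,-0.0168,0,0,0,0, 0.0175,-0.0168,0,0,0,0, 0.0175,-0.0168,0,0,0,0, 0.0175,-0.0168,0,0,0,0, 0.0175,-0.0168,0,0,0,0, 0.0175,-0.0168,0,0,0,0]' 0.3 40
cat > d.py <<'E'
import sys
from h import *
from scipy.spatial.transform import Rotation as R
o=robot.get_obs();M=R.from_quat(o["eef_rot"])
g=np.array([float(v) for v in sys.argv[1:4]])
print("t",round(o["t"],2),"pos",o["tool_pos"].round(4),"gap",round(o["finger_gap"],4),"F",o["contact_force"].round(1),"yaw",np.degrees(np.arctan2(*M.as_matrix()[:2,0][::-1])).round(2),"tilt",M.as_matrix()[:,2].round(4),"to go (tool)",M.inv().apply(g-o["tool_pos"]).round(4))
E
python3 d.py .400 -.236 .060
```

```text
t: 1.52
tool_pos: [0.4009, -0.2351, 0.231]
eef_rot: [0.998, 0.068, -0.0, -0.0]
contact_force: [-0.5, -1.0, 0.9]
finger_gap: 0.0556
gripper_force: 0.0
t 1.52 pos [ 0.4009 -0.2351  0.231 ] gap 0.0556 F [-0.5 -1.   0.9] yaw 7.78 tilt [-5.e-04  5.e-04 -1.e+00] to go (tool) [-0.0009  0.0009  0.171 ]
```

```bash
python3 -m handwheel '[-0.0009,0.0009,0.03,0,0,0, 0,0,0.03,0,0,0, 0,0,0.03,0,0,0, 0,0,0.03,0,0,0, 0,0,0.03,0,0,0, 0,0,0.03,0,0,0, 0,0,0.012,0,0,0, 0,0,0.012,0,0,0, 0,0,0.008,0,0,0, 0,0,0.005,0,0,0, 0,0,0,0,0,0, 0,0,0,0,0,0]'
python3 - <<'E'
from h import *
a=optics.read_camera("side")["color"];b=optics.read_camera("top")["color"]
f=lambda i,u,v,w,h:cv2.resize(i[v:v+h,u:u+w],(400,320),interpolation=cv2.INTER_CUBIC)
cv2.imwrite("pics/g1.png",np.hstack([f(a,290,170,75,60),f(b,325,225,75,60)]))
E
```

```text
t: 2.52
tool_pos: [0.3999, -0.2376, 0.0146]
eef_rot: [0.998, 0.068, 0.0, 0.0]
contact_force: [0.2, -0.2, 0.2]
finger_gap: 0.0553
gripper_force: 0.0
```

View pics/g1.png

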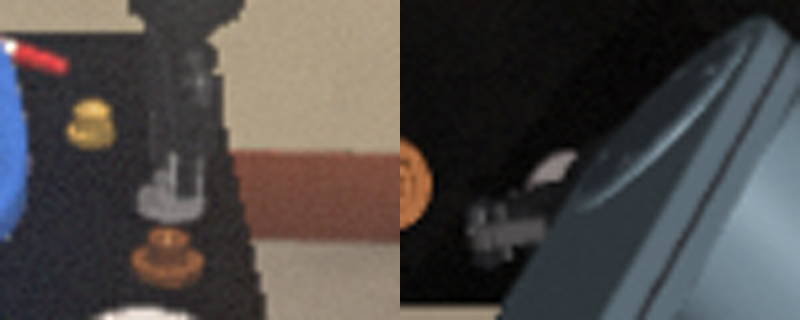

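The side view shows the fingers at (180,180) lined up over the die (170,205), with the brown die clear below at (168,258). I go down 4 mm and close.

```bash
python3 -m handwheel '[0,0.001,0.004,0,0,0, 0,0,0,0,0,0, 0,0,0,0,0,0, 0,0,0,0,0,0, 0,0,0,0,0,0, 0,0,0,0,0,0, 0,0,0,0,0,0, 0,0,0,0,0,0]' -1 40; python3 d.py .4728 .312 .21
```

```text
t: 3.28
tool_pos: [0.4, -0.2386, 0.0107]
eef_rot: [0.998, 0.068, 0.0, 0.0]
contact_force: [-1.1, -0.4, 6.0]
finger_gap: 0.024
gripper_force: 39.3
t 3.28 pos [ 0.4    -0.2386  0.0107] gap 0.024 F [-1.1 -0.4  6. ] yaw 7.79 tilt [ 4.e-04 -5.e-04 -1.e+00] to go (tool) [ 0.1468 -0.5355 -0.1996]
```

```bash
python3 -m handwheel '[0,0,-0.01,0,0,0, 0,0,-0.03,0,0,0, 0,0,-0.03,0,0,0, 0,0,-0.03,0,0,0, 0,0,-0.03,0,0,0, 0,0,-0.03,0,0,0, 0,0,-0.03,0,0,0, 0,0,-0.01,0,0,0, 0,0,0,0,0,0, 0,0,0,0,0,0]'; python3 -m handwheel '[0.0075,-0.02975,0,0,0,0, 0.0075,-0.02975,0,0,0,0, 0.0075,-0.02975,0,0,0,0, 0.0075,-0.02975,0,0,0,0, 0.0075,-0.02975,0,0,0,0, 0.0075,-0.02975,0,0,0,0, 0.0075,-0.02975,0,0,0,0, 0.0075,-0.02975,0,0,0,0, 0.0075,-0.02975,0,0,0,0, 0.0075,-0.02975,0,0,0,0, 0.0075,-0.02975,0,0,0,0, 0.0075,-0.02975,0,0,0,0, 0.0075,-0.02975,0,0,0,0, 0.0075,-0.02975,0,0,0,0, 0.0075,-0.02975,0,0,0,0, 0.0075,-0.02975,0,0,0,0, 0.0075,-0.02975,0,0,0,0, 0.0075,-0.02975,0,0,0,0, 0,0,0,0,0,0, 0,0,0,0,0,0]'; python3 d.py .461 .310 .0627
```

```text
t: 4.12
tool_pos: [0.3996, -0.2381, 0.2095]
eef_rot: [0.998, 0.068, -0.0, -0.0]
contact_force: [0.4, -0.4, -1.4]
finger_gap: 0.0241
gripper_force: 39.5
t: 5.78
tool_pos: [0.4595, 0.3111, 0.207]
eef_rot: [0.998, 0.069, -0.003, 0.001]
contact_force: [-0.8, -0.3, -2.0]
finger_gap: 0.0238
gripper_force: 39.7
t 5.78 pos [0.4595 0.3111 0.207 ] gap 0.0238 F [-0.8 -0.3 -2. ] yaw 7.94 tilt [-0.0051 -0.0023 -1.    ] to go (tool) [0.0021 0.0011 0.1443]
```

```bash
python3 -m handwheel '[0,0,0.025,0,0,0, 0,0,0.025,0,0,0, 0,0,0.025,0,0,0, 0,0,0.025,0,0,0, 0,0,0.025,0,0,0, 0,0,0.02,0,0,0, 0,0,0,0,0,0, 0,0,0,0,0,0, 0,0,0,0,0,0]';  python3 d.py .461 .310 .0427
python3 - <<'E'
from h import *
a=optics.read_camera("side");b=optics.read_camera("top")
import pickle;pickle.dump((a,b),open("c1.pkl","wb"))
f=lambda i,u,v,w,h:cv2.resize(i[v:v+h,u:u+w],(400,320),interpolation=cv2.INTER_CUBIC)
cv2.imwrite("pics/p1.png",np.hstack([f(a["color"],275,265,75,60),f(b["color"],100,205,75,60)]))
E
```

```text
t: 6.53
tool_pos: [0.4614, 0.3098, 0.0657]
eef_rot: [0.998, 0.067, 0.0, 0.0]
contact_force: [0.1, 0.5, -1.0]
finger_gap: 0.0241
gripper_force: 39.8
t 6.53 pos [0.4614 0.3098 0.0657] gap 0.0241 F [ 0.1  0.5 -1. ] yaw 7.73 tilt [ 1.e-04 -1.e-04 -1.e+00] to go (tool) [-0.0004 -0.0002  0.023 ]
```

View pics/p1.png

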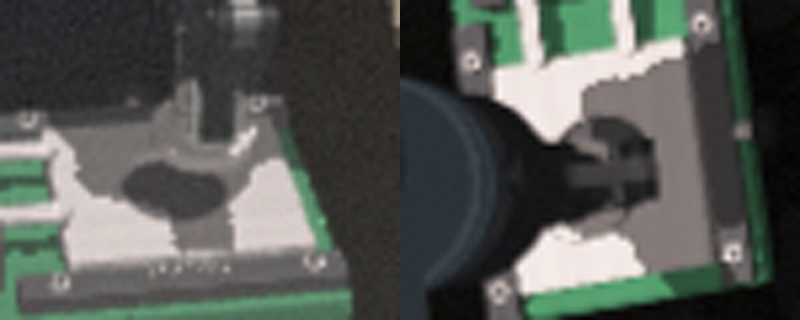

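The side view shows the die held level at (200,150), just in front of the pocket (172,190) with the rails clear. I lower it until it touches.

```bash
python3 -m handwheel '[0,0,0.008,0,0,0, 0,0,0.008,0,0,0, 0,0,0.004,0,0,0, 0,0,0.001,0,0,0, 0,0,0.001,0,0,0, 0,0,0,0,0,0, 0,0,0,0,0,0]' - 25; python3 -m handwheel '[0,0,0.0005,0,0,0, 0,0,0,0,0,0]'; python3 -m handwheel '[0,0,0.0005,0,0,0, 0,0,0,0,0,0]';python3 d.py .4728 .312 .0427
```

```text
t: 7.22
tool_pos: [0.4612, 0.3105, 0.0434]
eef_rot: [0.998, 0.068, 0.0, -0.0]
contact_force: [0.8, -0.7, -1.5]
finger_gap: 0.0238
gripper_force: 39.8
t: 7.38
tool_pos: [0.4612, 0.3106, 0.043]
eef_rot: [0.998, 0.068, 0.0, -0.0]
contact_force: [0.5, -1.0, -0.9]
finger_gap: 0.024
gripper_force: 39.8
t: 7.55
tool_pos: [0.4613, 0.3106, 0.0427]
eef_rot: [0.998, 0.068, 0.0, -0.0]
contact_force: [-0.0, 0.5, 0.4]
finger_gap: 0.024
gripper_force: 40.0
t 7.55 pos [0.4613 0.3106 0.0427] gap 0.024 F [-0.   0.5  0.4] yaw 7.79 tilt [ 6.e-04  2.e-04 -1.e+00] to go (tool) [ 0.0116  0.0002 -0.    ]
```

```bash
python3 -m handwheel '[0,0,0.0005,0,0,0, 0,0,0,0,0,0]'; python3 -m handwheel '[0,0,0.0005,0,0,0, 0,0,0,0,0,0]'
```

```text
t: 7.72
tool_pos: [0.4615, 0.3106, 0.0426]
eef_rot: [0.998, 0.068, 0.0, -0.0]
contact_force: [-1.2, -1.2, 4.5]
finger_gap: 0.0241
gripper_force: 40.3
t: 7.88
tool_pos: [0.4616, 0.3106, 0.0425]
eef_rot: [0.998, 0.068, 0.001, -0.0]
contact_force: [-2.6, -1.6, 7.4]
finger_gap: 0.0242
gripper_force: 40.6
```

Contact is at TCP z 0.0425 with about 7 N. I slide along +x, reading as I go.

```bash
g(){ grep -E 'tool_pos|contact' | tr '\n' ' ';echo; }
python3 -m handwheel '[0.001,0,0,0,0,0, 0.001,0,0,0,0,0, 0.001,0,0,0,0,0, 0.001,0,0,0,0,0]'|g; python3 -m handwheel '[0.001,0,0,0,0,0, 0.001,0,0,0,0,0, 0.001,0,0,0,0,0]'|g;  python3 -m handwheel '[0.001,0,0,0,0,0, 0.001,0,0,0,0,0]'|g; python3 -m handwheel '[0.001,0,0,0,0,0, 0,0,0,0,0,0]'|g
```

```text
tool_pos: [0.4635, 0.311, 0.0423] contact_force: [-6.7, -1.1, 11.0] 
tool_pos: [0.4675, 0.3116, 0.0422] contact_force: [-2.0, -0.5, 7.8] 
tool_pos: [0.4695, 0.3119, 0.042] contact_force: [-2.6, -0.3, 5.8] 
tool_pos: [0.4709, 0.312, 0.0419] contact_force: [-2.5, -0.4, 3.9]
```

```bash
g(){ grep -E 'tool_pos|contact' | tr '\n' ' ';echo; }
for i in 1; do python3 -m handwheel '[0.0005,0,0.0002,0,0,0, 0,0,0,0,0,0]'|g; python3 -m handwheel '[0.0005,0,0.0002,0,0,0, 0,0,0,0,0,0]'|g;python3 -m handwheel '[0.0005,0,0.0002,0,0,0, 0,0,0,0,0,0]'|g;python3 -m handwheel '[0.0005,0,0.0002,0,0,0, 0,0,0,0,0,0]'|g;done
```

```text
tool_pos: [0.4715, 0.312, 0.0415] contact_force: [-1.3, 0.4, 5.0] 
tool_pos: [0.4719, 0.312, 0.0412] contact_force: [-1.6, -1.1, 5.6] 
tool_pos: [0.4724, 0.3121, 0.041] contact_force: [-0.6, -0.7, 0.8] 
tool_pos: [0.4731, 0.312, 0.0401] contact_force: [0.4, 0.7, -1.9]
```

The force has dropped away, so the die is over the pocket. I lower it gently.

```bash
g(){ grep -E 'tool_pos|contact' | tr '\n' ' ';echo; }
python3 -m handwheel '[0,0,0.001,0,0,0, 0,0,0,0,0,0]'|g; python3 -m handwheel '[0,0,0.001,0,0,0, 0,0,0,0,0,0]'|g
```

```text
tool_pos: [0.4728, 0.3119, 0.039] contact_force: [0.1, -0.2, -1.3] 
tool_pos: [0.4728, 0.312, 0.0381] contact_force: [0.7, -0.3, -0.7]
```

```bash
g(){ grep -E 'tool_pos|contact' | tr '\n' ' ';echo; }
python3 -m handwheel '[0,0,0.0005,0,0,0, 0,0,0,0,0,0]'|g; python3 -m handwheel '[0,0,0.0004,0,0,0, 0,0,0,0,0,0]'|g; python3 -m handwheel '[0,0,0.0003,0,0,0, 0,0,0,0,0,0]'|g
```

```text
tool_pos: [0.4729, 0.3121, 0.0379] contact_force: [-0.6, 0.4, -0.8] 
tool_pos: [0.473, 0.3121, 0.0377] contact_force: [-0.7, -0.1, -1.3] 
tool_pos: [0.473, 0.3122, 0.0377] contact_force: [-0.7, -0.9, 3.7]
```

It has bottomed 5.0 mm below the first contact, so the die is home. Now I release, lift and look.

```bash
python3 -m handwheel '[0,0,0,0,0,0, 0,0,0,0,0,0, 0,0,0,0,0,0, 0,0,0,0,0,0, 0,0,0,0,0,0, 0,0,-0.005,0,0,0, 0,0,-0.01,0,0,0, 0,0,-0.02,0,0,0, 0,0,-0.03,0,0,0, 0,0,-0.03,0,0,0, 0,0,-0.03,0,0,0, 0,0,0,0,0,0, 0,0,0,0,0,0]' 0.05 20
python3 - <<'E'
from h import *
a=optics.read_camera("side");b=optics.read_camera("top")
import pickle;pickle.dump((a,b),open("c2.pkl","wb"))
f=lambda i,u,v,w,h:cv2.resize(i[v:v+h,u:u+w],(400,400),interpolation=cv2.INTER_CUBIC)
cv2.imwrite("pics/p2.png",np.hstack([f(a["color"],230,250,100,100),f(b["color"],90,170,100,100)]))
E
```

```text
t: 11.38
tool_pos: [0.4745, 0.3128, 0.1655]
eef_rot: [0.998, 0.068, 0.003, -0.001]
contact_force: [-0.7, -0.2, 0.2]
finger_gap: 0.0449
gripper_force: 0.0
```

View pics/p2.png

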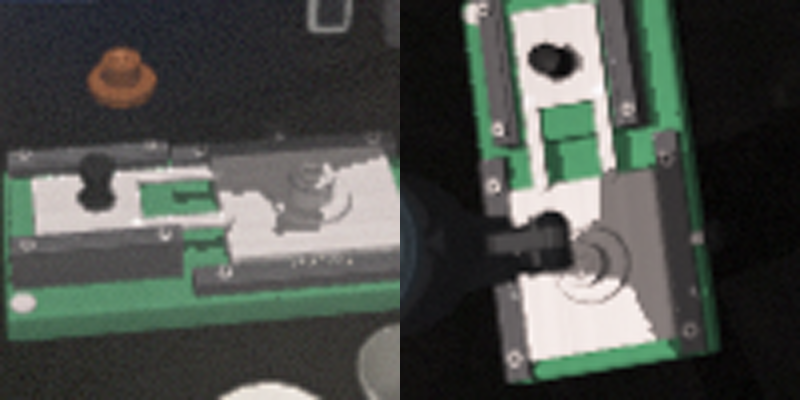

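```bash
python3 d.py .5965 .3315 .0540
```

```text
t 11.48 pos [0.4725 0.3119 0.1623] gap 0.0448 F [ 0.2 -0.7 -0.7] yaw 7.78 tilt [-3.e-04 -1.e-04 -1.e+00] to go (tool) [ 0.1255 -0.0026  0.1082]
```

The pictures show the die flat and concentric in the pocket (side (315,190), top (592,262)), with the fork still back and its knob at (95,180)/(550,60). Next I go over the knob.

```bash
python3 -m handwheel '[0.025,-0.0013,0,0,0,0, 0.025,0,0,0,0,0, 0.025,0,0,0,0,0, 0.025,0,0,0,0,0, 0.0255,0,0,0,0,0, 0,0,0,0,0,0, 0,0,0.025,0,0,0, 0,0,0.025,0,0,0, 0,0,0.022,0,0,0, 0,0,0,0,0,0, 0,0,0,0,0,0]'
python3 - <<'E'
from h import *
a=optics.read_camera("side");b=optics.read_camera("top")
f=lambda i,u,v,w,h:cv2.resize(i[v:v+h,u:u+w],(400,400),interpolation=cv2.INTER_CUBIC)
cv2.imwrite("pics/p3.png",np.hstack([f(a["color"],210,240,80,80),f(b["color"],90,150,80,80)]))
E
python3 d.py .5965 .3315 .053
```

```text
t: 12.4
tool_pos: [0.5949, 0.3297, 0.0878]
eef_rot: [0.998, 0.068, -0.003, 0.001]
contact_force: [-0.3, 0.1, 0.6]
finger_gap: 0.0448
gripper_force: 0.0
t 12.5 pos [0.5974 0.3306 0.0912] gap 0.0444 F [-0.3  0.4  0.2] yaw 7.79 tilt [ 8.e-04  3.e-04 -1.e+00] to go (tool) [-0.0008 -0.001   0.0382]
```

View pics/p3.png

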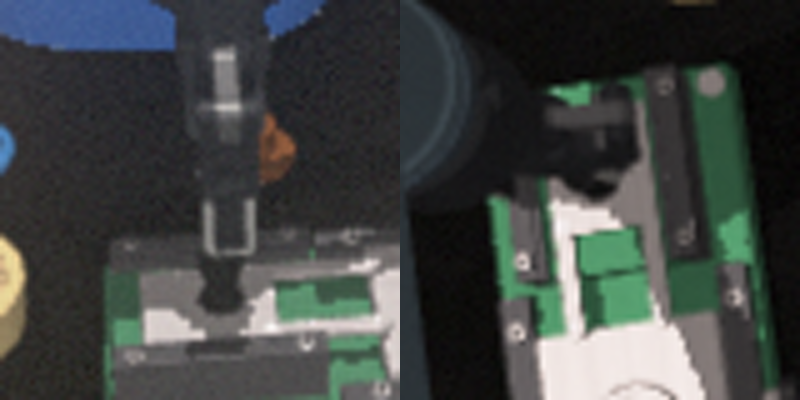

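The side view shows the fingers straddling the knob, at (228,225) against the knob at (221,285), so the knob is about 2 mm further away. I descend and grip.

```bash
python3 -m handwheel '[0.002,0,0.012,0,0,0, 0,0,0.012,0,0,0, 0,0,0.009,0,0,0, 0,0,0.004,0,0,0, 0,0,0,0,0,0, 0,0,0,0,0,0]'; python3 -m handwheel '[0,0,0,0,0,0, 0,0,0,0,0,0, 0,0,0,0,0,0, 0,0,0,0,0,0, 0,0,0,0,0,0, 0,0,0,0,0,0]' -1 25
```

```text
t: 13.0
tool_pos: [0.5989, 0.3305, 0.0528]
eef_rot: [0.998, 0.068, -0.0, 0.0]
contact_force: [0.2, 0.5, 0.3]
finger_gap: 0.045
gripper_force: 0.0
t: 13.5
tool_pos: [0.5995, 0.331, 0.054]
eef_rot: [0.998, 0.068, 0.001, -0.0]
contact_force: [-0.3, 0.8, 2.4]
finger_gap: 0.0185
gripper_force: 24.7
```

```bash
g(){ grep -E 'tool_pos|contact|gap' | tr '\n' ' ';echo; }
python3 -m handwheel '[-0.002,0,0,0,0,0, -0.003,0,0,0,0,0, -0.004,0,0,0,0,0, -0.004,0,0,0,0,0, -0.004,0,0,0,0,0, -0.003,0,0,0,0,0]'|g
python3 -m handwheel '[-0.004,0,0,0,0,0, -0.004,0,0,0,0,0, -0.004,0,0,0,0,0, -0.004,0,0,0,0,0, -0.004,0,0,0,0,0, -0.004,0,0,0,0,0, -0.004,0,0,0,0,0, -0.003,0,0,0,0,0, -0.002,0,0,0,0,0]'|g
python3 -m handwheel '[-0.001,0,0,0,0,0, -0.001,0,0,0,0,0]'|g
python3 d.py .5995 .331 .054
```

```text
tool_pos: [0.5793, 0.328, 0.054] contact_force: [3.0, 2.2, 4.5] finger_gap: 0.0182 
tool_pos: [0.5466, 0.3231, 0.054] contact_force: [2.7, 0.3, 6.1] finger_gap: 0.0188 
tool_pos: [0.5447, 0.3228, 0.0539] contact_force: [2.5, 0.8, 6.7] finger_gap: 0.0188 
t 14.92 pos [0.5447 0.3228 0.0539] gap 0.0188 F [2.5 0.8 6.7] yaw 7.79 tilt [ 1.1e-03 -4.0e-04 -1.0e+00] to go (tool) [ 0.0554 -0.0007  0.    ]
```

Steady 3 N friction over 55 mm, so nothing has been struck. I go on to the stop in small steps.

```bash
g(){ grep -E 'tool_pos|contact' | tr '\n' ' ';echo; }
python3 -m handwheel '[-0.001,0,0,0,0,0, -0.001,0,0,0,0,0]'|g
python3 -m handwheel '[-0.001,0,0,0,0,0, -0.001,0,0,0,0,0]'|g
python3 -m handwheel '[-0.001,0,0,0,0,0, 0,0,0,0,0,0]'|g
python3 -m handwheel '[-0.001,0,0,0,0,0, 0,0,0,0,0,0]'|g
```

```text
tool_pos: [0.5429, 0.3225, 0.054] contact_force: [3.3, 0.4, 6.0] 
tool_pos: [0.5409, 0.3222, 0.0539] contact_force: [3.8, 0.8, 5.9] 
tool_pos: [0.54, 0.3221, 0.054] contact_force: [3.1, 0.8, 6.3] 
tool_pos: [0.54, 0.3221, 0.054] contact_force: [6.8, 0.1, 3.3]
```

```bash
g(){ grep -E 'tool_pos|contact|gap' | tr '\n' ' ';echo; }
python3 -m handwheel '[-0.001,0,0,0,0,0, 0,0,0,0,0,0]'|g
python3 -m handwheel '[0.001,0,0,0,0,0, 0,0,0,0,0,0]'|g
python3 -m handwheel '[0,0,0,0,0,0, 0,0,0,0,0,0, 0,0,0,0,0,0, 0,0,0,0,0,0, 0,0,0,0,0,0, 0,0,-0.01,0,0,0, 0,0,-0.02,0,0,0, 0,0,-0.03,0,0,0, 0,0,-0.03,0,0,0, 0,0,-0.03,0,0,0, 0,0,-0.03,0,0,0, 0,0,0,0,0,0, 0,0,0,0,0,0]' 0.05|g
python3 - <<'E'
from h import *
a=optics.read_camera("side");b=optics.read_camera("top")
f=lambda i,u,v,w,h:cv2.resize(i[v:v+h,u:u+w],(400,400),interpolation=cv2.INTER_CUBIC)
cv2.imwrite("pics/p4.png",np.hstack([f(a["color"],230,250,100,100),f(b["color"],90,170,100,100)]))
E
```

```text
tool_pos: [0.54, 0.3221, 0.0541] contact_force: [8.5, 1.4, 0.8] finger_gap: 0.0195 
tool_pos: [0.54, 0.3221, 0.054] contact_force: [5.3, 0.7, 3.6] finger_gap: 0.0189 
tool_pos: [0.5398, 0.3229, 0.2065] contact_force: [-0.3, 0.1, -0.9] finger_gap: 0.0448
```

View pics/p4.png

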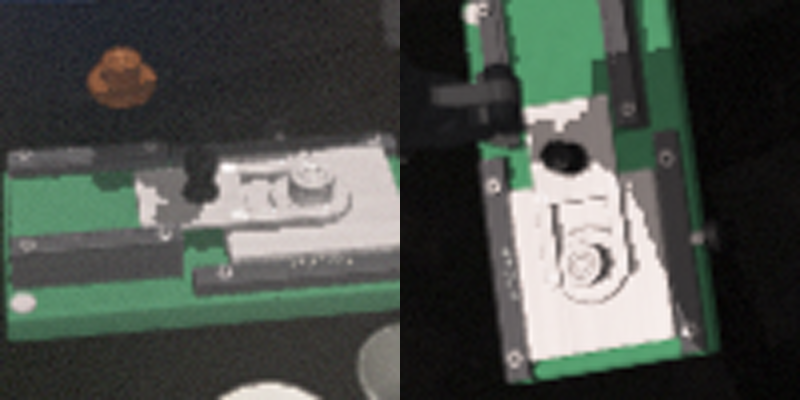

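The prongs lie over the flange on both sides of the boss (side (310,185), top (590,262)). The fork is at its stop with the knob at (200,175), and the gripper is clear.

```bash
python3 -c "from bench import workorder;print(workorder.hand_in())"
```

```text
the job is handed in; nothing more can be done
None
```

The job is handed in: the steel die is home in the pocket, the keeper fork is at its forward stop with its prongs over the flange, the gripper is clear, and the brass die and the rest of the kit were not touched.

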